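# Push the brass label plate out over the end of the plate stand

## Task

The brass label plate has to stick out over the open end of its blue stand so that its edge can be got hold of. With a fingertip, slide aside the red-knobbed bolt that bars the brass plate's lane, all the way out, then push the plate along its lane until it overhangs the end of the deck by about 30 mm. Do not lift or tip the plate; leave the steel plate with the weight on it, the other bolt and everything else where they are, and finish with the robot clear.

Things in the scene. Friction and masses are not known exactly. Their poses are not given: they have to be found in the camera images.
- stand: Fixed stand with a raised flat blue deck, 144 mm (x) by 250 mm (y), top 45 mm above the bench. Origin: centre of its underside. y runs along the two lanes to the open end, roughly to the robot's left; x points roughly away from the robot. Lane centres: x = -33 mm (near lane) and +33 mm (far lane); each lane is 58 mm wide, without end walls.
- deck_end (a point): Middle of the open end of the deck, on its top edge: 125 mm along +y from the stand's origin, 45 mm above the bench; axes as the stand. Guide strips along the lanes stand 8 mm above the deck (centre guide |x| < 4 mm, side guides |x| 62 to 70 mm); the dark cheeks where the bolts pass the side guides stand 10 mm above it.
- brass_plate: Loose brass plate, 50 mm (x) by 110 mm (y) by 6 mm thick, about 0.28 kg, flat in one of the two lanes (either one). Origin: centre of its underside; its y axis points along the lane to the open end, so its leading edge is 55 mm ahead (+y) of the origin and its trailing edge 55 mm behind. It starts wholly behind the bolt.
- steel_plate: The same plate in steel (grey), in the other lane, with a small weight (28 mm wide, 38 mm tall) standing on it; to be left alone. Origin: centre of its underside.
- bolt_near (a joint): Sliding bolt barring the near lane (x < 0 of the stand). 0 = shut, 0.036 m = fully out (end stop). It slides towards the stand's -x (out of the lane's side, towards the robot). Friction about 1.2 N; stays where it is left. It bars the lane until it is out by 28 mm. Its bar is 12 mm wide, centred at y = +112 mm of the stand, 1 to 9 mm above the deck.
- bolt_far (a joint): The same bolt for the far lane (x > 0 of the stand); it slides towards the stand's +x, away from the robot.
- bolt_near_post (a point): Middle of the red knob of the near bolt, on the knob's axis, 75 mm above the bench: an upright red cylinder 16 mm in diameter, 62 to 88 mm above the bench, on a 10 mm steel pin rising from the bar (54 mm above the bench). Moves with the bolt; shut, it stands at x = -44 mm of the stand.
- bolt_far_post (a point): The same point of the far bolt's red knob; shut, it stands at x = +44 mm of the stand.
- weight_small: Bystander: small brass-coloured weight, 28 mm wide, 38 mm tall, on the steel plate. Origin: centre of its underside.
- weight_big: Bystander: weight, 35 mm wide, 48 mm tall, on the bench beyond the stand's other (-y) end. Origin: underside centre.
- stopper_red: Bystander: red rubber stopper, 34 mm wide, 28 mm tall, on the bench beyond the stand's open end. Origin: underside centre.
- seal: Bystander: white seal ring, 61 mm across, 9 mm thick, on the bench. Origin: underside centre.
- calc: Bystander: pocket calculator, 124 x 68 x 15 mm, on the bench to the right. Origin: underside centre.
- tin: Bystander: lidded aluminium tin, 66 mm across, 40 mm tall, behind the stand. Origin: underside centre.
- beaker: Bystander: clear beaker, 74 mm across, 92 mm tall, behind the stand to the left. Origin: underside centre.
There are look-alikes about, which are no part of the job. There is more than one size of the brass_plate; the one meant has the size given above.

How it is judged (in metres and radians):
On the way, in this order (a step that is already met when the one before it is completed fails the run):
1. the bolt of the brass plate's lane is out while the plate is still behind it (((x of brass_plate in the frame of stand below 0 m and value of joint bolt_near above 0.028 m and value of joint bolt_far below 0.012 m and y of brass_plate in the frame of stand below 0.06 m) or (x of brass_plate in the frame of stand above 0 m and value of joint bolt_far above 0.028 m and value of joint bolt_near below 0.012 m and y of brass_plate in the frame of stand below 0.06 m))), for 0.1 s.
2. the brass plate overhangs the end of the deck by 20 to 40 mm (((x of brass_plate in the frame of stand below 0 m and value of joint bolt_near above 0.028 m and value of joint bolt_far below 0.012 m and y of brass_plate in the frame of stand between 0.09 and 0.11 m and angle between brass_plate's own z axis and vertical below 0.05 rad and z of brass_plate in the frame of stand between 0.04 and 0.05 m) or (x of brass_plate in the frame of stand above 0 m and value of joint bolt_far above 0.028 m and value of joint bolt_near below 0.012 m and y of brass_plate in the frame of stand between 0.09 and 0.11 m and angle between brass_plate's own z axis and vertical below 0.05 rad and z of brass_plate in the frame of stand between 0.04 and 0.05 m))), for 0.2 s.
At the end, for the whole second after the job is handed in: The brass plate lies flat and at rest in its lane, its leading edge 20 to 40 mm beyond the open end of the deck; the bolt of its lane is out by more than 28 mm, the other bolt is out by less than 12 mm; the steel plate is within 10 mm of where it was (((x of brass_plate in the frame of stand below 0 m and value of joint bolt_near above 0.028 m and value of joint bolt_far below 0.012 m and y of brass_plate in the frame of stand between 0.09 and 0.11 m and angle between brass_plate's own z axis and vertical below 0.05 rad and z of brass_plate in the frame of stand between 0.04 and 0.05 m) or (x of brass_plate in the frame of stand above 0 m and value of joint bolt_far above 0.028 m and value of joint bolt_near below 0.012 m and y of brass_plate in the frame of stand between 0.09 and 0.11 m and angle between brass_plate's own z axis and vertical below 0.05 rad and z of brass_plate in the frame of stand between 0.04 and 0.05 m)) and linear speed of brass_plate below 0.01 m/s and angle between the y axis of brass_plate and the y axis of stand, either way round below 0.2 rad and distance of steel_plate from where it was at the start of the episode below 0.01 m); the robot touches nothing.
It fails at once if the brass plate is lifted more than 8 mm off the deck or tipped by more than 0.2 rad (z of brass_plate in the frame of stand above 0.053 m or angle between brass_plate's own z axis and vertical above 0.2 rad or z of brass_plate in the frame of stand below 0.035 m).
It fails at once if the brass plate is pushed out so far that it overhangs by more than 50 mm (y of brass_plate in the frame of stand above 0.12 m).
It fails at once if the steel plate is moved by more than 10 mm (distance of steel_plate from where it was at the start of the episode above 0.01 m).
It fails at once if a bystander is moved (the small weight by more than 15 mm, others 20 mm) or knocked over (distance of weight_small from where it was at the start of the episode above 0.015 m or angle between any of weight_small, weight_big, stopper_red, seal, calc, tin, beaker's own z axis and vertical above 0.3 rad or distance of any of weight_big, stopper_red, seal, calc, tin, beaker from where it was at the start of the episode above 0.02 m).
It also fails if it takes over 48 s, if anything falls off the work surface, if the arm or the gripper's body presses on something with over 40 N, if the wrist force passes 120 N, or if a joint passes its speed limit or range.

## Robot

A 6-joint arm with a two-finger parallel gripper is mounted at the origin on a cart in front of the work surface, level with it; the furniture and walls round the work are solid. World frame = base frame: x ahead of the robot, y to its left, z up, the work surface at z = 0. Lengths are in m, angles in degrees, forces in N, time in s.
With the tool pointing down it reaches from about 0.325 to 0.875 m from the base axis. Payload 4.4 kg.
Tool frame: the origin (TCP) lies on the centre line of the jaws, within the pads' length; the fingertips stand r.tip_reach ahead of it and the grasp point (between the pads) is the TCP (r.tip_reach is the distance from the TCP to the fingertips, in m); z points along the fingers, y is the line along which they close (so a half turn about z gives the same grasp; the last joint's range is limited). The gripper opens to 85 mm and grips with 20 to 120 N. Pads are 22 mm wide; open, the fingers measure 114 mm over their backs; the gripper's body (76 mm by 85 mm) begins 54 mm behind the grasp point. The pads swing forward as they close: fully open they stand 13 mm farther back than shut.
Start: joints at [-83.451, 11.837, 88.321, -0, 79.842, -8.623], TCP at [0.15, -0.555, 0.217] pointing down, gripper open.
Joint ranges: [-156.59, 156.59], [-49.26, 127.26], [12.9, 141.05], [-63.56, 243.56], [4.71, 150.69], [-161.64, 161.64]. Speed limits (degrees/s): [159.86, 159.86, 180, 180, 180, 180].

## Interface

Orientations are given as a 3x3 rotation matrix whose columns are the frame's x, y, z axes.
In Python, from rig import r, viewer, spotter gives the robot as it stands.
- The arm moves only by the tool drive_tool, never from a script. Its argument "rows" is text: rows parted by semicolons, each of 7 numbers parted by spaces: the shift along the world's x, y, z in cm, then the turn, a rotation vector about the world's x, y, z in degrees, then the finger opening in cm, from 0 to 8.54. In form: x y z rx ry rz jaw; .... A call has 1 to 10 rows; each row is the pose to reach, as a shift and turn from the pose commanded when the call began; what a row does not reach only later rows make up. A row lasts 1/8 s, in which the tool goes at most 62.5 mm and 10.7 degrees, less where a joint would pass 70% of its speed; a pose out of reach is approached as far as the arm can. A call with a gripper value outside its range is refused whole. The fingers move at their own pace and stop on an object; "force" is the grip in N (left out, the last holds). Time passes only in rows, so rows that repeat a pose let the fingers close. It gives the time, the measured TCP pose, the force, the opening and the grip force at its end, in the units of the state.
- r.state(): the state, without advancing time (a new reading comes with each control period).
- viewer.capture(name): name is "side" or "top"; returns the picture (384x512x3 uint8, blue, green, red); there is no depth.
- viewer.get_calibration(name): a dict with "fov_y" (degrees; the focal length in pixels is half the picture's height over the tangent of half this angle, whatever the lens; pixels are square), "cx", "cy" (the principal point, pixels), "world_from_camera" (4x4, takes a point from camera to world coordinates). Camera axes: x right, y down, z forward; pixel columns grow to the right and rows downward; lengths in m; the calibration is good to about 2 mm. A picture is of the moment at which its call begins. get_calibration takes no time and is no camera call.
- r.hand_in(): hands the job in; it is judged then, once.
Trained networks look in the newest picture that a camera, given by its name, has taken for a name from the list of things; names that differ only in an ending like _2 or _b are one class to them, and where a whole thing is asked for, a point or a joint stands for the part that bears it (a point fixed in the world has none). Each returns a list of dicts, best first, with "confidence" (0 to 1); they miss things now and then, are a little off and sometimes report something else, mostly with a low value. They report only what shows in the picture. A call takes as long as a camera call. They do not tell look-alikes from the thing itself.
- spotter.boxes_of(query, camera): "centre" ([x, y, z] in m, in world coordinates, good to about 4 mm: the middle of the surface that is visible of it).
- spotter.regions_of(query, camera): "region" (384x512 bool, what is visible of it).
- spotter.landmark_of(query, camera): "centre" ([x, y, z] in m, in world coordinates, good to about 4 mm: a listed point, or the origin of a listed thing).
The state is a dict: "clock": time; "joint_pos": joint angles; "joint_velocities": joint speeds; "effort": joint torques, N m; "ee_pos": TCP position; "tool_rot": TCP orientation; "force": force on the tool from outside, world axes, zero at the start; "ft_torque": the same for the moment, N m; "finger_gap": finger opening in m; "grip_force": force on a finger pad.
Only numpy, scipy, OpenCV 4.12 (cv2) and the standard library are available. Lean on these libraries where they do the work, as an engineer would, in place of code of your own. Each camera call takes 0.05 s, during which the arm holds its last target. There are 200 camera calls.

## Working session

There is one attempt and no reset: what is moved stays moved. The work goes in short steps, Python scripts to look and compute and a tool call to move; the robot and the scene stay as the last step left them, time stands still between calls to the robot, and variables do not carry over. Pictures are saved under pics/ and viewed, at most 10 in all, crops included, and the job is handed in when it is done.

Besides the shell and the picture viewer there is one more tool, called after "Call:" as name(argument=value, ...), one argument or row to a line, values as JSON. drive_tool: Moves the arm, as the interface text tells. Its arguments: {"type":"object","properties":{"rows":{"type":"string"},"force":{"type":"number"}},"required":["rows"]}

```bash
mkdir -p pics
cat > h.py <<'E'
import numpy as np,cv2
from rig import r,viewer,spotter
def proj(n,P):
    c=viewer.get_calibration(n);T=np.linalg.inv(c["world_from_camera"]);f=192/np.tan(np.radians(c["fov_y"]/2))
    p=T[:3,:3]@np.array(P)+T[:3,3];return np.array([c["cx"]+f*p[0]/p[2],c["cy"]+f*p[1]/p[2]])
def ray(n,uv,z):
    c=viewer.get_calibration(n);T=np.array(c["world_from_camera"]);f=192/np.tan(np.radians(c["fov_y"]/2))
    d=T[:3,:3]@np.array([(uv[0]-c["cx"])/f,(uv[1]-c["cy"])/f,1]);return T[:3,3]+d*(z-T[2,3])/d[2]
E
python3 - <<'E'
from h import *
a=viewer.capture("top");b=viewer.capture("side")
cv2.imwrite("pics/top.png",cv2.resize(a,(800,600),interpolation=cv2.INTER_CUBIC));cv2.imwrite("pics/side.png",cv2.resize(b,(800,600),interpolation=cv2.INTER_CUBIC))
for n in ["stand","deck_end","brass_plate","steel_plate","bolt_near_post","bolt_far_post","weight_small"]:
  for c in ["top","side"]:
    print(n,c,[(np.round(d["centre"],3).tolist(),round(d["confidence"],2),np.round(proj(c,d["centre"])).tolist()) for d in spotter.landmark_of(n,c)][:3])
s=r.state();print(s["clock"],s["finger_gap"],r.tip_reach,np.round(s["tool_rot"],3).tolist())
E
```

```text
stand top [([0.505, 0.104, -0.001], 0.76, [223.0, 222.0]), ([0.742, 0.15, 0.001], 0.57, [209.0, 145.0])]
stand side [([0.506, 0.101, 0.003], 0.66, [277.0, 231.0])]
deck_end top [([0.516, 0.226, 0.044], 0.61, [180.0, 217.0]), ([0.528, -0.08, -0.002], 0.38, [284.0, 214.0])]
deck_end side [([0.517, 0.229, 0.045], 0.61, [252.0, 238.0])]
brass_plate top [([0.477, 0.126, 0.042], 0.98, [214.0, 231.0]), ([0.536, -0.204, -0.002], 0.54, [326.0, 211.0])]
brass_plate side [([0.475, 0.128, 0.048], 0.73, [286.0, 221.0]), ([0.538, -0.204, 0.001], 0.39, [301.0, 191.0])]
steel_plate top [([0.54, 0.106, 0.048], 0.68, [221.0, 209.0])]
steel_plate side [([0.54, 0.111, 0.044], 0.81, [263.0, 216.0])]
bolt_near_post top [([0.468, 0.222, 0.073], 0.49, [179.0, 234.0])]
bolt_near_post side [([0.469, 0.22, 0.075], 0.48, [274.0, 227.0])]
bolt_far_post top [([0.56, 0.208, 0.076], 0.64, [184.0, 201.0]), ([0.448, -0.064, -0.003], 0.57, [280.0, 241.0])]
bolt_far_post side [([0.559, 0.212, 0.074], 0.46, [238.0, 219.0])]
weight_small top [([0.542, 0.093, 0.05], 0.4, [226.0, 208.0]), ([0.709, 0.274, -0.002], 0.22, [169.0, 156.0])]
weight_small side [([0.544, 0.097, 0.052], 0.48, [264.0, 210.0])]
0.8 0.08534788009845673 0.019 [[0.965, 0.262, -0.0], [0.262, -0.965, -0.0], [-0.0, 0.0, -1.0]]
```

View pics/top.png

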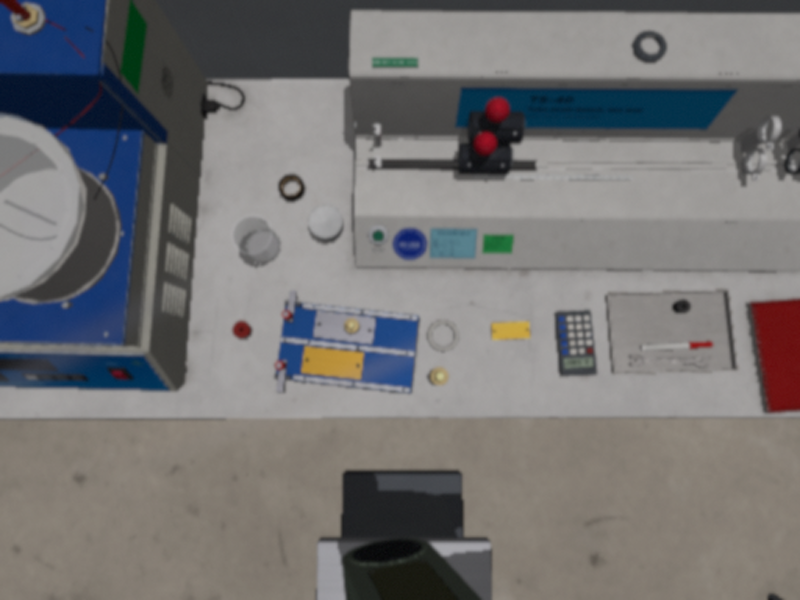

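View pics/side.png

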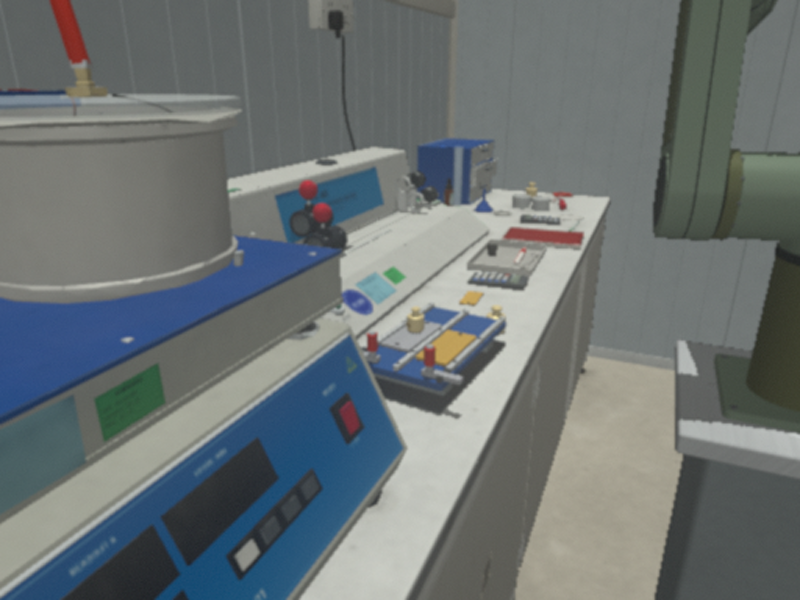

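Run:
```python
from h import *
a=viewer.capture("top")
x0,y0=170,175
c=cv2.resize(a[y0:y0+90,x0:x0+120],(800,600),interpolation=cv2.INTER_CUBIC)
cv2.imwrite("pics/crop.png",c)
# fit stand pose from landmarks (two looks, both cameras), weighted equal
L={"stand":(0,0),"deck_end":(0,.125),"bolt_near_post":(-.044,.112),"bolt_far_post":(.044,.112)}
viewer.capture("side")
A=[];B=[];pl=[]
for n in list(L)+["brass_plate"]:
  for cam in("top","side"):
    for d in spotter.landmark_of(n,cam)[:1]:
      p=d["centre"]
      (pl.append(p) if n=="brass_plate" else (A.append(L[n]),B.append(p[:2])))
A+= [(0,0),(0,0),(0,.125),(0,.125),(-.044,.112),(-.044,.112),(.044,.112),(.044,.112)]
B+= [(.505,.104),(.506,.101),(.516,.226),(.517,.229),(.468,.222),(.469,.22),(.56,.208),(.559,.212)]
A=np.array(A);B=np.array(B)
za=(A-A.mean(0))@[1,1j];zb=(B-B.mean(0))@[1,1j]
th=np.angle((zb*za.conj()).sum());R=np.array([[np.cos(th),-np.sin(th)],[np.sin(th),np.cos(th)]])
t=B.mean(0)-R@A.mean(0)
print("yaw",np.degrees(th),"t",t,"res",np.round((B-A@R.T-t)*1e3,0).tolist())
pl=np.array(pl);print(pl,(pl[:,:2]-t)@R)
# visible brass region -> stand frame
for d in spotter.regions_of("brass_plate","top")[:2]:
  m=d["region"].astype(np.uint8)
  if m.sum()==0: continue
  (cx,cy),wh,an=cv2.minAreaRect(cv2.findNonZero(m));print(cx,cy,wh,an,d["confidence"])
  q=cv2.boxPoints(((cx,cy),wh,an)); print(np.round([(ray("top",u,.051)[:2]-t)@R for u in q],4).tolist())
```

```text
yaw -4.828646726538539 t [0.50537745 0.10364355] res [[3.0, 2.0], [-1.0, -5.0], [3.0, -2.0], [3.0, 1.0], [-3.0, 1.0], [-2.0, 2.0], [-1.0, 5.0], [-0.0, 0.0], [1.0, -3.0], [0.0, -2.0], [1.0, 1.0], [-3.0, 3.0], [-2.0, 1.0], [1.0, -4.0], [0.0, 0.0]]
[[0.4763 0.1258 0.044 ]
 [0.4718 0.1278 0.0449]] [[-0.0308393   0.01963019]
 [-0.03549168  0.0212443 ]]
326.5 211.0 (12.0, 23.0) 90.0 0.85
[[0.0665, -0.2623], [0.0718, -0.3281], [0.0374, -0.3298], [0.0321, -0.2643]]
280.5 240.5 (11.0, 11.0) 90.0 0.67
[[-0.0282, -0.1541], [-0.0257, -0.1852], [-0.0565, -0.1874], [-0.0591, -0.1564]]
```

View pics/crop.png

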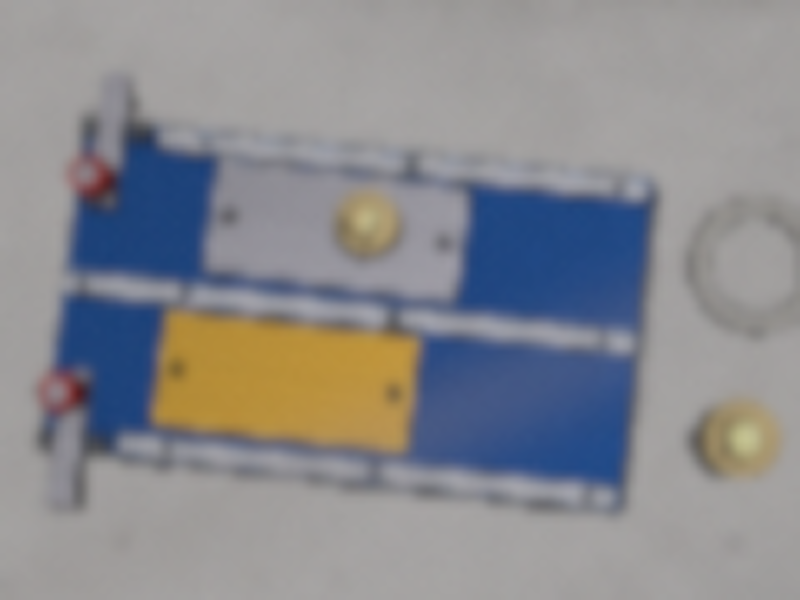

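The two brass candidates are the large plate at (214,231), on the deck in the near lane, and the small one at (326,211), loose on the bench and about 65x34 mm. The crop shows the large plate lying behind the near bolt, with its corners at crop (165,310), (420,340), (410,452) and (152,425). That one fits the 50x110 mm description, so the near bolt is the right one.

Run:
```python
from h import *
def w(u,v,z): return ray("top",(170+(u+.5)/6.667-.5,175+(v+.5)/6.667-.5),z)[:2]
D=np.array([w(*p,.045) for p in [(85,122),(655,185),(620,510),(40,445)]])
P=np.array([w(*p,.051) for p in [(165,310),(420,340),(410,452),(152,425)]])
for n,Q in(("deck",D),("plate",P)):
  print(n,np.round(Q,4).tolist(),"c",Q.mean(0).round(4),"len",[round(float(np.linalg.norm(Q[i]-Q[i-1])),4) for i in range(4)])
  for i,j in((1,0),(2,3)):
    v=Q[j]-Q[i];print("yaw y",np.degrees(np.arctan2(-v[0],v[1])).round(2))
print("knob near",w(62,392,.088),"far",w(90,174,.088))
```

```text
deck [[0.5869, 0.2205], [0.5584, -0.0281], [0.4191, -0.012], [0.4472, 0.2363]] c [0.5029 0.1042] len [0.1406, 0.2502, 0.1402, 0.2499]
yaw y -6.54
yaw y -6.45
plate [[0.5045, 0.1828], [0.4913, 0.0732], [0.4438, 0.0773], [0.4555, 0.1874]] c [0.4738 0.1302] len [0.0492, 0.1104, 0.0476, 0.1108]
yaw y -6.84
yaw y -6.05
knob near [0.46870903 0.21840224] far [0.5590631  0.20906599]
```

Call:
drive_tool(
  rows="4 8 0 0 0 -10 0;9 13 0 0 0 -21.7 0;13 18 0 0 0 -21.7 0;16 23.5 0 0 0 -21.7 0;19 29 0 0 0 -21.7 0;21.5 34.5 0 0 0 -21.7 0;24 40 0 0 0 -21.7 0;26.5 46 0 0 0 -21.7 0;28.5 51.5 0 0 0 -21.7 0;30.5 57 0 0 0 -21.7 0",
)

```text
clock: 2.7
ee_pos: [0.4464, -0.0093, 0.2176]
tool_rot: [[0.994, -0.114, 0.002], [-0.114, -0.994, -0.001], [0.002, 0.0, -1.0]]
force: [1.3, -1.3, 0.4]
finger_gap: 0.0001
grip_force: 0.0
```

Call:
drive_tool(
  rows="2 6 0 0 0 0 0;3.5 12 0 0 0 0 0;5 18 0 0 0 0 0;5 20.1 0 0 0 0 0;5 20.1 -4 0 0 0 0;5 20.1 -7 0 0 0 0;5 20.1 -7 0 0 0 0;5 20.1 -7 0 0 0 0",
)

```text
clock: 3.7
ee_pos: [0.4966, 0.1899, 0.1483]
tool_rot: [[0.993, -0.114, 0.002], [-0.114, -0.993, 0.0], [0.002, -0.001, -1.0]]
force: [0.4, 0.1, -0.5]
finger_gap: 0.0004
grip_force: 0.0
```

Run:
```python
from h import *
s=r.state();print(s["clock"],s["finger_gap"],s["ee_pos"],s["force"],np.round(s["tool_rot"],3).tolist())
b=viewer.capture("side");cv2.imwrite("pics/s2.png",cv2.resize(b[170:290,210:370],(800,600),interpolation=cv2.INTER_CUBIC))
```

```text
3.7 0.00037201169458140704 [0.49658642 0.18987805 0.14832664] [ 0.43328464  0.06228324 -0.48989216] [[0.993, -0.114, 0.002], [-0.114, -0.993, 0.0], [0.002, -0.001, -1.0]]
```

View pics/s2.png

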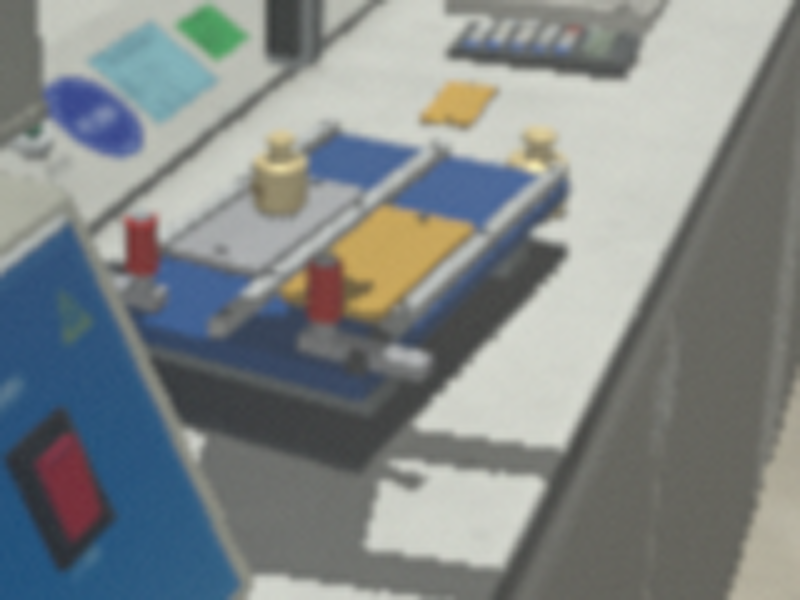

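The side crop shows the closed fingertip at crop (290,30), above the deck. The near knob is at (325,290) and still shut.

Call:
drive_tool(
  rows="1 2.6 0 0 0 0 0;1 2.6 0 0 0 0 0;1 2.6 -3.5 0 0 0 0;1 2.6 -6.3 0 0 0 0;1 2.6 -6.3 0 0 0 0;1 2.6 -6.3 0 0 0 0",
)

```text
clock: 4.5
ee_pos: [0.5068, 0.2157, 0.0857]
tool_rot: [[0.993, -0.114, 0.002], [-0.114, -0.993, 0.0], [0.002, -0.001, -1.0]]
force: [0.9, 1.0, -0.1]
finger_gap: 0.0002
grip_force: 0.0
```

Run:
```python
from h import *
s=r.state();print(s["clock"],s["ee_pos"],s["force"])
b=viewer.capture("side");cv2.imwrite("pics/s3.png",cv2.resize(b[170:290,210:370],(800,600),interpolation=cv2.INTER_CUBIC))
e=s["ee_pos"];print((proj("side",[e[0],e[1],e[2]-.019])-[210,170])*5)
```

```text
4.5 [0.50682637 0.21565942 0.08571234] [ 0.91328405  1.00980399 -0.05022599]
[244.05062659 283.62472898]
```

View pics/s3.png

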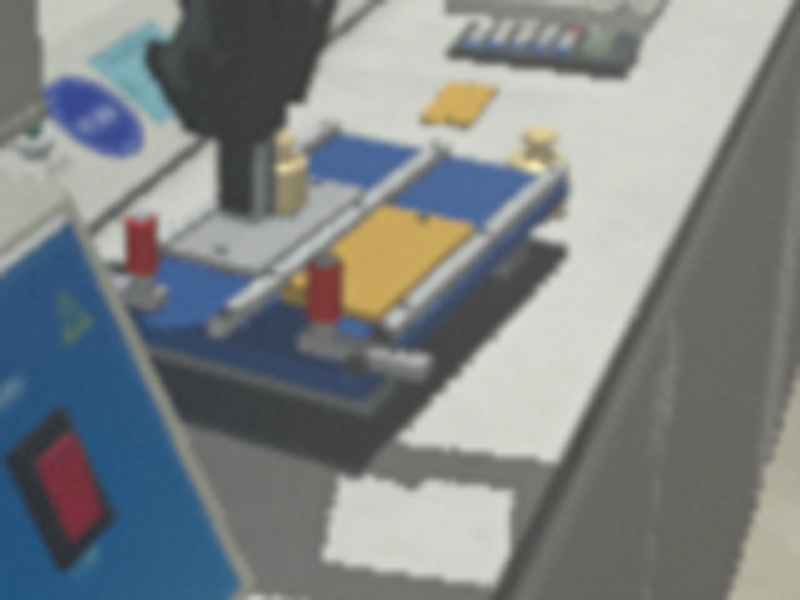

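The fingertip shows at crop (245,213), but I predicted (244,284). I'll check that from the top before pushing.

Run:
```python
from h import *
s=r.state();e=s["ee_pos"];print(s["clock"],e,r.tip_reach,s["joint_pos"])
for z in(.06,.067,.08,.09,.1): print(z,ray("side",(210+49,170+42.6),z))
b=viewer.capture("top");cv2.imwrite("pics/t3.png",cv2.resize(b[165:285,140:300],(800,600),interpolation=cv2.INTER_CUBIC))
print((proj("top",[e[0],e[1],e[2]-.019])-[140,165])*5)
```

```text
4.55 [0.50724433 0.21583958 0.08612869] 0.019 [ 1.40592879e+01  1.71003710e+01  9.85731754e+01 -9.38333107e-03
  6.41214065e+01  1.10603625e+02]
0.06 [0.54160802 0.13220326 0.06      ]
0.067 [0.53548579 0.14676433 0.067     ]
0.08 [0.52411594 0.17380633 0.08      ]
0.09 [0.5153699  0.19460786 0.09      ]
0.1 [0.50662387 0.2154094  0.1       ]
[208.46750997 273.94743021]
```

View pics/t3.png

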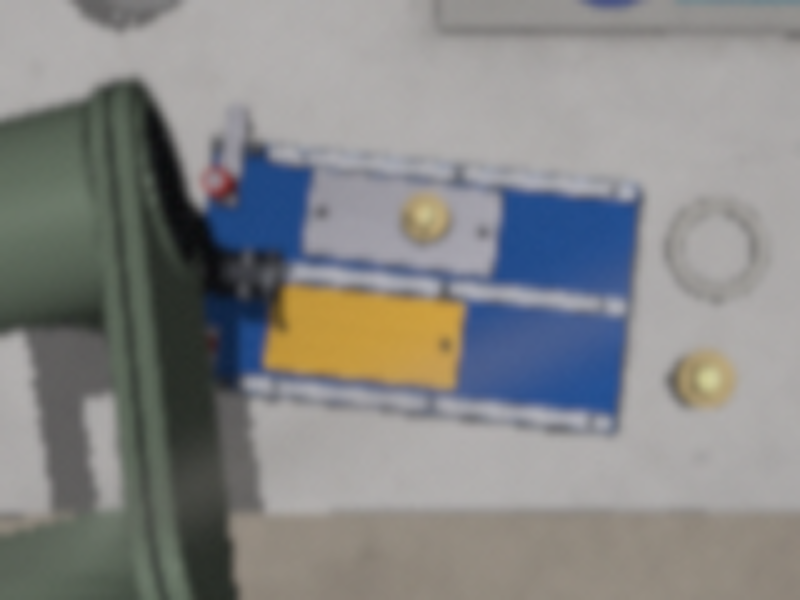

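Run:
```python
from h import *
for d in(-.019,0,.014): print(d,(proj("side",[.4966,.1899,.1483+d])-[210,170])*5)
print(r.state()["force"], [m for m in dir(r) if m[0]!='_'])
a=viewer.capture("side")
g=cv2.cvtColor(a,cv2.COLOR_BGR2GRAY); print(g[200:235:1,258])
```

```text
-0.019 [289.77682544 132.36431674]
0 [290.32157147  90.92935063]
0.014 [290.72884322  59.95107836]
[-1.028961   -1.10654117  0.03119603] ['PlanningError', 'hand_in', 'state', 'tip_reach']
[ 60  62  61  59  61  60  60  62  60  60  60  62  78 110 141 163 170 174
 174 174 175 176 172 139 111  97  95 117 152 178 172 137 115 105  96]
```

Both side views put the visible tip about 33 mm above where the state and `tip_reach` imply. I'll go down in small steps and check the force after each one.

Call:
drive_tool(
  rows="0 0 -0.5 0 0 0 0;0 0 -1 0 0 0 0;0 0 -1 0 0 0 0;0 0 -1 0 0 0 0",
)

```text
clock: 5.15
ee_pos: [0.5056, 0.2157, 0.0739]
tool_rot: [[0.994, -0.114, -0.0], [-0.114, -0.994, -0.0], [-0.0, 0.0, -1.0]]
force: [-0.4, -0.4, 0.1]
finger_gap: -0.0001
grip_force: 0.0
```

Run:
```python
from h import *
s=r.state();e=s["ee_pos"];print(s["clock"],e,s["force"])
b=viewer.capture("side");c=cv2.resize(b[190:250,235:315],(800,600),interpolation=cv2.INTER_CUBIC)
for d in(-.019,0,.014): print(d,(proj("side",[e[0],e[1],e[2]+d])-[235,190])*10)
cv2.imwrite("pics/s4.png",c)
```

```text
5.15 [0.50555963 0.21573721 0.07389774] [-0.42081598 -0.44049997  0.12235802]
-0.019 [243.13621877 417.50411003]
0 [243.49799667 338.32540687]
0.014 [243.76843875 279.13645877]
```

View pics/s4.png

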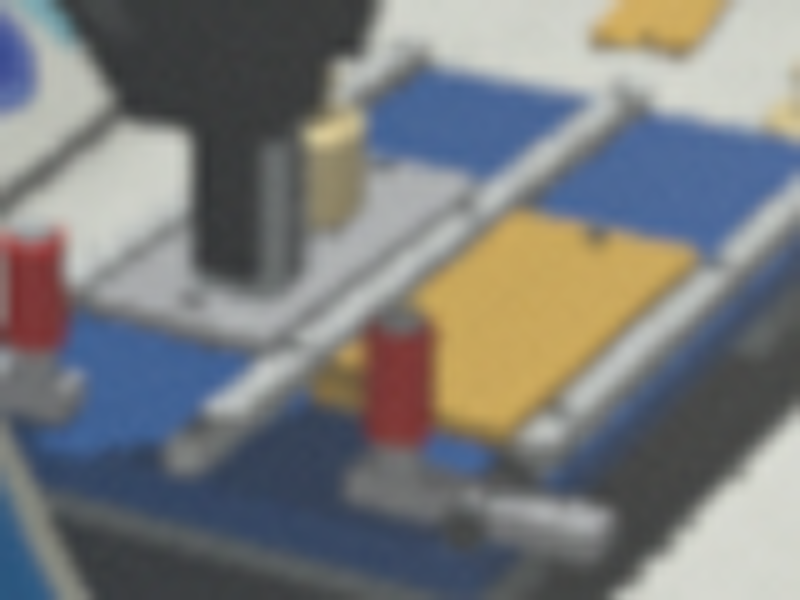

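Run:
```python
from h import *
b=viewer.capture("top");cv2.imwrite("pics/t4.png",cv2.resize(b[190:250,160:240],(800,600),interpolation=cv2.INTER_CUBIC))
P=lambda x,y,z:((proj("top",[x,y,z])-[160,190])*10).round().tolist()
X=np.array([.9936,-.113]);Y=np.array([.113,.9936])
for nm,c,dz in(("A",np.array([.5056,.2157]),.033),("B",np.array([.546,.124]),0)):
  for h in(.128+dz,.16+dz):
    print(nm,h,[P(*(c+a*X+q*Y),h) for a in(-.04,.04) for q in(-.04,.04)])
print("tipA",P(.5056,.2157,.088))
```

```text
A 0.161 [[277.0, 456.0], [-34.0, 421.0], [319.0, 144.0], [12.0, 111.0]]
A 0.193 [[252.0, 453.0], [-69.0, 417.0], [296.0, 131.0], [-22.0, 96.0]]
B 0.128 [[649.0, 303.0], [350.0, 270.0], [685.0, 6.0], [390.0, -26.0]]
B 0.16 [[639.0, 296.0], [329.0, 261.0], [676.0, -12.0], [370.0, -45.0]]
tipA [202.0, 299.0]
```

View pics/t4.png

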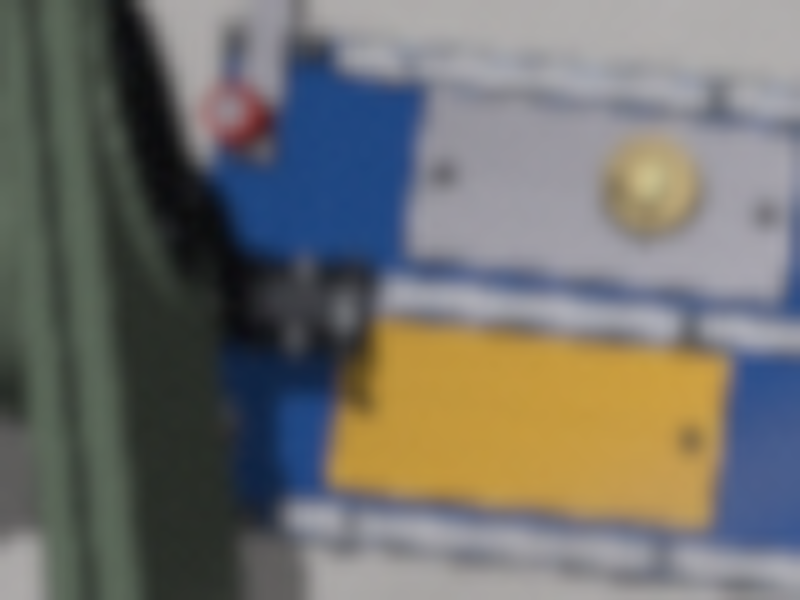

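The top view rules out a tool standing over the steel plate, so x and y are right and only the tip height differs. It sits at about TCP + 13 mm. A small 4 mm probe will confirm that before I go lower.

Call:
drive_tool(
  rows="0 0 -0.2 0 0 0 0;0 0 -0.4 0 0 0 0;0 0 -0.4 0 0 0 0",
)

```text
clock: 5.62
ee_pos: [0.5054, 0.2157, 0.0698]
tool_rot: [[0.994, -0.114, -0.001], [-0.114, -0.994, -0.0], [-0.001, 0.0, -1.0]]
force: [-0.0, 0.2, 0.4]
finger_gap: 0.0001
grip_force: 0.0
```

Call:
drive_tool(
  rows="0 0 -0.2 0 0 0 0;0 0 -0.4 0 0 0 0;0 0 -0.4 0 0 0 0",
)

```text
clock: 6.0
ee_pos: [0.5054, 0.2157, 0.0658]
tool_rot: [[0.994, -0.114, -0.001], [-0.114, -0.994, -0.0], [-0.001, 0.0, -1.0]]
force: [-0.4, -0.1, 0.2]
finger_gap: -0.0
grip_force: 0.0
```

There is no force at a nominal tip height of 47 mm, so the real tip is higher: z ≈ TCP + 13 mm, about 79 mm now. I'll lower to about 68 mm and push the knob in steps.

Call:
drive_tool(
  rows="0 0 -0.4 0 0 0 0;0 0 -0.8 0 0 0 0;0 0 -1.1 0 0 0 0;0 0 -1.1 0 0 0 0;-0.6 0.07 -1.1 0 0 0 0;-1.2 0.14 -1.1 0 0 0 0;-1.8 0.2 -1.1 0 0 0 0;-2.4 0.27 -1.1 0 0 0 0;-2.4 0.27 -1.1 0 0 0 0",
)

```text
clock: 7.12
ee_pos: [0.481, 0.2186, 0.0552]
tool_rot: [[0.994, -0.113, -0.0], [-0.113, -0.994, 0.0], [-0.0, 0.0, -1.0]]
force: [-0.9, -0.9, -0.5]
finger_gap: -0.0002
grip_force: 0.0
```

Run:
```python
from h import *
s=r.state();e=s["ee_pos"];print(s["clock"],e,s["force"])
b=viewer.capture("side");c=cv2.resize(b[190:250,235:315],(800,600),interpolation=cv2.INTER_CUBIC)
cv2.imwrite("pics/s5.png",c)
print([(np.round(d["centre"],3).tolist(),d["confidence"]) for d in spotter.landmark_of("bolt_near_post","side")][:2])
```

```text
7.125 [0.48104231 0.21859321 0.05516415] [-0.88391022 -0.92264476 -0.46379806]
[([0.458, 0.22, 0.076], 0.59)]
```

View pics/s5.png

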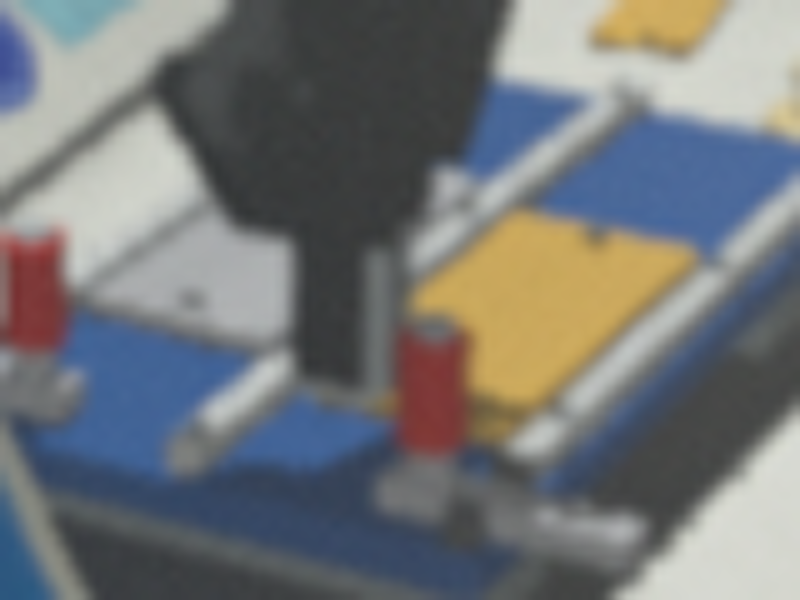

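The knob has moved from crop (400,380) to (432,390), with the fingertip on it. I'll carry on.

Call:
drive_tool(
  rows="-0.6 0.07 0 0 0 0 0;-1.2 0.14 0 0 0 0 0;-1.8 0.2 0 0 0 0 0;-2.4 0.27 0 0 0 0 0;-2.4 0.27 0 0 0 0 0",
)

```text
clock: 7.85
ee_pos: [0.4566, 0.2212, 0.0549]
tool_rot: [[0.994, -0.113, -0.001], [-0.113, -0.994, -0.0], [-0.001, 0.0, -1.0]]
force: [0.1, 0.3, 0.1]
finger_gap: -0.0002
grip_force: 0.0
```

Call:
drive_tool(
  rows="-0.2 0.02 0 0 0 0 0;-0.2 0.02 0 0 0 0 0",
)

```text
clock: 8.1
ee_pos: [0.4558, 0.2213, 0.055]
tool_rot: [[0.994, -0.114, 0.0], [-0.114, -0.994, -0.0], [0.0, 0.0, -1.0]]
force: [2.3, -0.3, -0.6]
finger_gap: 0.0
grip_force: 0.8
```

Run:
```python
from h import *
s=r.state();e=s["ee_pos"];print(s["clock"],e,s["force"])
for i in range(2):
  viewer.capture("side")
  print([(np.round(d["centre"],3).tolist(),d["confidence"]) for d in spotter.landmark_of("bolt_near_post","side")][:2])
```

```text
8.1 [0.45581286 0.22131107 0.05498533] [ 2.2747239  -0.33263259 -0.58016161]
[([0.436, 0.226, 0.077], 0.68)]
[([0.435, 0.222, 0.075], 0.64)]
```

Call:
drive_tool(
  rows="-0.2 0.02 0 0 0 0 0;-0.2 0.02 0 0 0 0 0",
)

```text
clock: 8.55
ee_pos: [0.4557, 0.2214, 0.0554]
tool_rot: [[0.994, -0.114, 0.005], [-0.114, -0.994, 0.0], [0.005, -0.001, -1.0]]
force: [6.8, -1.2, -4.7]
finger_gap: -0.0001
grip_force: 3.1
```

Call:
drive_tool(
  rows="-0.2 0.02 0 0 0 0 0;-0.2 0.02 0 0 0 0 0",
)

```text
clock: 8.8
ee_pos: [0.4557, 0.2215, 0.0558]
tool_rot: [[0.993, -0.114, 0.009], [-0.114, -0.994, 0.0], [0.009, -0.001, -1.0]]
force: [10.1, -2.0, -7.1]
finger_gap: 0.0001
grip_force: 5.1
```

The force rises without any further motion, so the bolt is at its end stop. Next I back off, rise, and go behind the plate.

Call:
drive_tool(
  rows="1 0 0 0 0 0 0;2 0 0 0 0 0 0;2 0 3 0 0 0 0;2 0 5 0 0 0 0;1.8 -5 5 0 0 0 0;1.5 -10 5 0 0 0 0;1.2 -15 5 0 0 0 0;1 -18.8 5 0 0 0 0;1 -18.8 5 0 0 0 0;1 -18.8 5 0 0 0 0",
)

```text
clock: 10.05
ee_pos: [0.4616, 0.0342, 0.105]
tool_rot: [[0.993, -0.114, -0.001], [-0.114, -0.993, 0.001], [-0.001, -0.001, -1.0]]
force: [-0.5, -0.2, -1.1]
finger_gap: -0.0
grip_force: 0.0
```

Run:
```python
from h import *
s=r.state();e=s["ee_pos"];print(s["clock"],e,s["force"])
X=np.array([.9936,-.113]);Y=np.array([.113,.9936]);d=e[:2]-np.array([.504,.104]);print("stand",d@X,d@Y)
b=viewer.capture("side");c=cv2.resize(b[170:245,225:325],(800,600),interpolation=cv2.INTER_CUBIC)
cv2.imwrite("pics/s6.png",c)
print((proj("side",[e[0],e[1],e[2]+.013])-[225,170])*8)
for n in ("bolt_near_post","brass_plate"):
  for p in spotter.landmark_of(n,"side")[:2]:
    d=np.array(p["centre"][:2])-[.504,.104];print(n,d@X,d@Y,p["confidence"])
```

```text
10.05 [0.46159936 0.03415009 0.1050024 ] [-0.49672987 -0.24273906 -1.07097777]
stand -0.034236233133113136 -0.07419414233809866
[632.92062915  93.83764029]
bolt_near_post -0.0782231 0.11258252000000002 0.77
brass_plate -0.03209996000000002 0.020302880000000002 0.82
brass_plate 0.07011538 -0.30412646 0.66
```

View pics/s6.png

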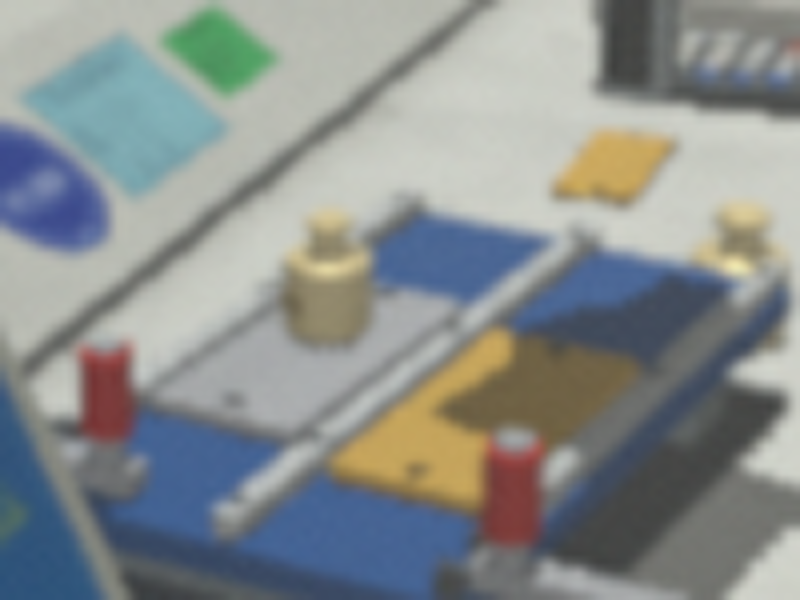

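The crop shows the bolt fully out (knob at (512,490), stand x ≈ -78 mm) and the plate unmoved. The tip at (633,92) agrees with my +13 mm correction. Now I'll go down to feel for the deck.

Call:
drive_tool(
  rows="0.1 0 -3 0 0 0 0;0.1 0 -5.5 0 0 0 0;0.1 0 -6.5 0 0 0 0;0.1 0 -6.5 0 0 0 0;0.1 0 -6.5 0 0 0 0",
)

```text
clock: 10.82
ee_pos: [0.4637, 0.0339, 0.041]
tool_rot: [[0.994, -0.113, 0.002], [-0.113, -0.994, -0.0], [0.002, -0.0, -1.0]]
force: [-1.0, 0.0, -0.1]
finger_gap: -0.0
grip_force: 0.0
```

Call:
drive_tool(
  rows="0 0 -0.2 0 0 0 0;0 0 -0.4 0 0 0 0;0 0 -0.4 0 0 0 0;0 0 -0.4 0 0 0 0",
)

```text
clock: 11.32
ee_pos: [0.4627, 0.0337, 0.0362]
tool_rot: [[0.994, -0.114, 0.0], [-0.114, -0.994, 0.0], [0.0, -0.0, -1.0]]
force: [0.7, 0.0, 0.6]
finger_gap: 0.0001
grip_force: 0.0
```

Call:
drive_tool(
  rows="0 0 -0.1 0 0 0 0;0 0 -0.2 0 0 0 0;0 0 -0.2 0 0 0 0",
)

```text
clock: 11.7
ee_pos: [0.4625, 0.0338, 0.034]
tool_rot: [[0.994, -0.114, -0.0], [-0.114, -0.994, 0.0], [-0.0, -0.0, -1.0]]
force: [-0.2, 0.9, 1.2]
finger_gap: 0.0
grip_force: 0.0
```

Call:
drive_tool(
  rows="0 0 -0.1 0 0 0 0;0 0 -0.2 0 0 0 0;0 0 -0.2 0 0 0 0",
)

```text
clock: 12.08
ee_pos: [0.4626, 0.0338, 0.032]
tool_rot: [[0.994, -0.114, -0.0], [-0.114, -0.994, 0.0], [-0.0, -0.0, -1.0]]
force: [-0.7, -0.4, -0.7]
finger_gap: -0.0
grip_force: 0.0
```

Call:
drive_tool(
  rows="0 0 -0.1 0 0 0 0;0 0 -0.1 0 0 0 0;0 0 -0.1 0 0 0 0",
)

```text
clock: 12.45
ee_pos: [0.4627, 0.0338, 0.0311]
tool_rot: [[0.994, -0.114, 0.0], [-0.114, -0.994, -0.0], [0.0, 0.0, -1.0]]
force: [0.6, 0.2, 1.1]
finger_gap: -0.0
grip_force: 0.0
```

Call:
drive_tool(
  rows="0 0 -0.1 0 0 0 0;0 0 -0.1 0 0 0 0;0 0 -0.1 0 0 0 0",
)

```text
clock: 12.82
ee_pos: [0.4628, 0.0338, 0.0309]
tool_rot: [[0.994, -0.114, -0.0], [-0.114, -0.994, -0.0], [-0.0, 0.0, -1.0]]
force: [-2.1, -0.3, 7.1]
finger_gap: 0.0001
grip_force: 3.2
```

Call:
drive_tool(
  rows="0 0 -0.1 0 0 0 0;0 0 -0.1 0 0 0 0;0 0 -0.1 0 0 0 0",
)

```text
clock: 13.2
ee_pos: [0.4628, 0.0337, 0.0308]
tool_rot: [[0.994, -0.113, -0.0], [-0.113, -0.994, -0.0], [-0.0, 0.0, -1.0]]
force: [-6.8, 0.1, 14.4]
finger_gap: 0.0002
grip_force: 7.2
```

The deck is felt at TCP z = 30.9 mm. I'll raise 2 mm clear of it and push along the lane.

Call:
drive_tool(
  rows="0 0 0.45 0 0 0 0;0 0 0.45 0 0 0 0;0.11 1 0.45 0 0 0 0;0.2 1.7 0.45 0 0 0 0;0.26 2.3 0.45 0 0 0 0;0.33 2.9 0.45 0 0 0 0;0.4 3.5 0.45 0 0 0 0;0.47 4.1 0.45 0 0 0 0;0.53 4.7 0.45 0 0 0 0;0.53 4.7 0.45 0 0 0 0",
)

```text
clock: 14.45
ee_pos: [0.4681, 0.0813, 0.0336]
tool_rot: [[0.994, -0.113, 0.0], [-0.113, -0.994, 0.001], [0.0, -0.001, -1.0]]
force: [-0.4, 0.9, 0.3]
finger_gap: -0.0003
grip_force: 0.0
```

```bash
cat > m.py <<'E'
from h import *
s=r.state();e=s["ee_pos"];print(s["clock"],e,s["force"])
X=np.array([.9936,-.113]);Y=np.array([.113,.9936]);o=np.array([.504,.104]);S=lambda p:((np.array(p[:2])-o)@np.c_[X,Y]).round(4).tolist()
print("tool",S(e))
for cam in("side","top"):
  a=viewer.capture(cam)
  for n in("brass_plate","steel_plate","bolt_near_post"):
    for p in spotter.landmark_of(n,cam)[:2]: print(cam,n,S(p["centre"]),np.round(p["centre"][2],3),round(p["confidence"],2))
hsv=cv2.cvtColor(a,cv2.COLOR_BGR2HSV);m=cv2.inRange(hsv,(15,130,60),(32,255,255))
k,l,st,c=cv2.connectedComponentsWithStats(m)
for i in range(1,k):
  if st[i,4]>150:
    q=cv2.boxPoints(cv2.minAreaRect(np.argwhere(l==i)[:,::-1].astype(np.float32)))
    print(st[i].tolist(),[S(ray("top",u,.051)) for u in q])
E
python3 m.py
```

```text
14.45 [0.46807037 0.08132981 0.03361439] [-0.38325671  0.85617478  0.2902891 ]
tool [-0.0331, -0.0266]
side brass_plate [-0.0291, 0.0352] 0.046 0.67
side steel_plate [0.038, 0.0108] 0.041 0.8
side bolt_near_post [-0.0839, 0.1101] 0.074 0.68
side bolt_near_post [-0.0305, 0.0363] 0.047 0.62
top brass_plate [0.0378, -0.0026] 0.048 0.62
top brass_plate [0.0666, -0.3044] -0.0 0.56
top steel_plate [0.0341, 0.0093] 0.05 0.84
top bolt_near_post [-0.0783, 0.113] 0.075 0.58
[315, 206, 24, 11, 218] [[0.0694, -0.26], [0.08, -0.3254], [0.0533, -0.3288], [0.0427, -0.2637]]
```

Call:
drive_tool(
  rows="0.07 0.6 0 0 0 0 0;0.14 1.2 0 0 0 0 0;0.2 1.8 0 0 0 0 0;0.27 2.4 0 0 0 0 0;0.34 3 0 0 0 0 0;0.41 3.6 0 0 0 0 0;0.46 4.1 0 0 0 0 0;0.52 4.6 0 0 0 0 0;0.52 4.6 0 0 0 0 0",
)

```text
clock: 15.98
ee_pos: [0.4733, 0.1274, 0.0336]
tool_rot: [[0.994, -0.113, 0.0], [-0.113, -0.994, 0.001], [0.0, -0.001, -1.0]]
force: [0.4, 0.0, 1.0]
finger_gap: -0.0001
grip_force: 0.0
```

```bash
cat > m2.py <<'E'
from h import *
from scipy.optimize import minimize_scalar
s=r.state();e=s["ee_pos"];print(s["clock"],e,s["force"])
X=np.array([.9936,-.113]);Y=np.array([.113,.9936]);o=np.array([.504,.104]);S=lambda p:((np.array(p[:2])-o)@np.c_[X,Y]).round(4).tolist()
print("tool",S(e))
out=[]
for i in range(3):
  a=viewer.capture("side")
  out+=[S(p["centre"])+[round(p["confidence"],2)] for p in spotter.landmark_of("brass_plate","side")[:2]]
print(out)
# model fit: warm-coloured mask of plate in side view vs front edge along the lane centre line, z=.051 and deck
hsv=cv2.cvtColor(a,cv2.COLOR_BGR2HSV)
for x in(-.045,-.033,-.02):
  print(x,[(round(float(y),3),*hsv[tuple(np.round(proj("side",[*(o+x*X+y*Y),.051])).astype(int)[::-1])].tolist()) for y in np.arange(.09,.175,.005)])
E
python3 m2.py
```

```text
15.975 [0.47325986 0.12743228 0.03360232] [0.37763367 0.0262002  0.9897324 ]
tool [-0.0332, 0.0198]
[[0.0673, -0.3024, 0.42], [-0.0321, 0.082, 0.68], [0.0693, -0.3029, 0.4]]
-0.045 [(0.09, 20, 107, 110), (0.095, 20, 101, 111), (0.1, 20, 102, 110), (0.105, 19, 104, 110), (0.11, 20, 103, 111), (0.115, 20, 100, 110), (0.12, 20, 102, 107), (0.125, 21, 122, 136), (0.13, 21, 137, 192), (0.135, 21, 138, 189), (0.14, 21, 124, 142), (0.145, 19, 36, 98), (0.15, 108, 53, 96), (0.155, 94, 19, 94), (0.16, 98, 12, 83), (0.165, 110, 11, 69), (0.17, 110, 11, 68)]
-0.033 [(0.09, 20, 102, 110), (0.095, 20, 103, 109), (0.1, 21, 103, 109), (0.105, 21, 103, 109), (0.11, 20, 101, 109), (0.115, 20, 104, 108), (0.12, 20, 104, 108), (0.125, 20, 93, 102), (0.13, 21, 89, 103), (0.135, 21, 128, 165), (0.14, 21, 132, 162), (0.145, 20, 104, 127), (0.15, 109, 52, 94), (0.155, 103, 37, 97), (0.16, 102, 14, 90), (0.165, 90, 11, 71), (0.17, 110, 11, 68)]
-0.02 [(0.09, 21, 126, 148), (0.095, 21, 138, 196), (0.1, 21, 140, 200), (0.105, 21, 138, 200), (0.11, 21, 137, 192), (0.115, 21, 136, 184), (0.12, 21, 138, 194), (0.125, 21, 138, 198), (0.13, 21, 139, 200), (0.135, 21, 138, 189), (0.14, 21, 124, 144), (0.145, 19, 41, 99), (0.15, 110, 62, 94), (0.155, 99, 27, 95), (0.16, 98, 13, 80), (0.165, 96, 19, 68), (0.17, 102, 19, 68)]
```

Leading edge at stand y ≈ 138 mm and origin ≈ 83 mm, so push 17 mm more.

Call:
drive_tool(
  rows="0.05 0.4 0 0 0 0 0;0.09 0.8 0 0 0 0 0;0.14 1.2 0 0 0 0 0;0.17 1.5 0 0 0 0 0;0.19 1.7 0 0 0 0 0;0.19 1.7 0 0 0 0 0",
)

```text
clock: 17.02
ee_pos: [0.4751, 0.1442, 0.0336]
tool_rot: [[0.994, -0.114, 0.0], [-0.114, -0.994, 0.001], [0.0, -0.001, -1.0]]
force: [0.1, 0.3, -0.3]
finger_gap: 0.0001
grip_force: 0.1
```

```bash
python3 m2.py
```

```text
17.025 [0.47510351 0.14415382 0.03357586] [ 0.11806424  0.29255873 -0.33737838]
tool [-0.0332, 0.0366]
[[-0.0331, 0.0988, 0.92], [-0.0284, 0.0951, 0.96], [0.0677, -0.3063, 0.64], [-0.0332, 0.0968, 0.88], [0.0664, -0.3024, 0.45]]
-0.045 [(0.09, 19, 104, 110), (0.095, 20, 105, 109), (0.1, 20, 108, 109), (0.105, 20, 104, 110), (0.11, 20, 105, 109), (0.115, 20, 105, 109), (0.12, 20, 104, 110), (0.125, 21, 104, 108), (0.13, 20, 105, 109), (0.135, 21, 106, 108), (0.14, 20, 115, 122), (0.145, 21, 137, 177), (0.15, 21, 138, 192), (0.155, 21, 131, 156), (0.16, 21, 106, 116), (0.165, 23, 31, 75), (0.17, 113, 15, 69)]
-0.033 [(0.09, 21, 105, 109), (0.095, 20, 103, 111), (0.1, 21, 105, 109), (0.105, 20, 102, 110), (0.11, 20, 105, 109), (0.115, 20, 105, 109), (0.12, 20, 102, 110), (0.125, 21, 104, 110), (0.13, 20, 107, 110), (0.135, 21, 104, 110), (0.14, 21, 99, 108), (0.145, 21, 90, 99), (0.15, 21, 123, 154), (0.155, 21, 132, 172), (0.16, 21, 119, 133), (0.165, 18, 71, 93), (0.17, 90, 4, 68)]
-0.02 [(0.09, 20, 103, 109), (0.095, 21, 133, 169), (0.1, 21, 134, 177), (0.105, 21, 136, 182), (0.11, 21, 139, 194), (0.115, 21, 139, 196), (0.12, 21, 141, 199), (0.125, 21, 140, 198), (0.13, 21, 137, 197), (0.135, 21, 140, 199), (0.14, 21, 138, 201), (0.145, 21, 138, 200), (0.15, 21, 137, 199), (0.155, 20, 130, 165), (0.16, 20, 95, 110), (0.165, 25, 21, 74), (0.17, 105, 15, 66)]
```

The plate origin is at about 98–100 mm, which is on target. I'll back off and rise clear.

Call:
drive_tool(
  rows="-0.11 -1 0 0 0 0 0;-0.22 -2 0 0 0 0 0;-0.33 -3 0 0 0 0 0;-0.33 -3 3 0 0 0 0;-0.33 -3 8 0 0 0 0;-0.33 -3 13 0 0 0 0;-2 -9 15 0 0 0 0;-3 -15 15 0 0 0 0;-3 -20 15 0 0 0 0;-3 -20 15 0 0 0 0",
)

```text
clock: 18.58
ee_pos: [0.4448, -0.0598, 0.1839]
tool_rot: [[0.993, -0.12, 0.001], [-0.12, -0.993, -0.001], [0.001, 0.001, -1.0]]
force: [0.1, 0.8, -1.0]
finger_gap: -0.0001
grip_force: 0.0
```

```bash
python3 m2.py|head -3; python3 m.py; python3 -c "
from h import *
s=r.state();print(s['ee_pos'],s['force'],np.abs(s['joint_velocities']).max())"
```

```text
18.575 [ 0.44482061 -0.05978369  0.18392277] [ 0.11833538  0.75893725 -0.98775649]
tool [-0.0403, -0.1694]
[[-0.033, 0.0946, 0.86], [0.0693, -0.3025, 0.63], [-0.0329, 0.0965, 0.63], [0.0693, -0.3026, 0.63], [-0.0312, 0.0965, 0.82], [0.0677, -0.3043, 0.63]]
18.875 [ 0.44493511 -0.05508488  0.18336141] [0.61509682 0.37944662 0.2933083 ]
tool [-0.0407, -0.1647]
side brass_plate [-0.0296, 0.0969] 0.048 0.67
side brass_plate [0.0689, -0.3018] 0.0 0.52
side steel_plate [0.0341, 0.0128] 0.043 0.89
side bolt_near_post [-0.0832, 0.1121] 0.074 0.48
side bolt_near_post [0.0369, 0.0114] 0.044 0.26
top brass_plate [-0.0294, 0.0985] 0.043 0.81
top brass_plate [0.0672, -0.3055] -0.001 0.64
top steel_plate [0.0359, 0.0075] 0.048 0.97
top steel_plate [-0.0776, 0.1123] 0.074 0.26
top bolt_near_post [0.0447, 0.1111] 0.075 0.69
top bolt_near_post [-0.0802, 0.1111] 0.074 0.68
[315, 206, 24, 11, 218] [[0.0694, -0.26], [0.08, -0.3254], [0.0533, -0.3288], [0.0427, -0.2637]]
[167, 219, 39, 20, 597] [[-0.0553, 0.1513], [-0.0087, 0.1525], [-0.0094, 0.0459], [-0.0558, 0.0454]]
[ 0.445107   -0.05599007  0.18356699] [-0.59118433  0.24217434  0.1433037 ] 0.15483184066678843
```

```bash
python3 -c "
from rig import r
print(r.hand_in())"
```

```text
the job is handed in; nothing more can be done
None
```

I slid the near bolt fully out and pushed the brass plate along its lane until it overhangs the deck end by about 28 mm (measured from the cameras). The robot is clear and the job is handed in; no verdict came back.

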